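# Seat a veneer leaf in the gluing board and weight it down

### The arm

A 6-joint arm with a two-finger parallel gripper is mounted at the origin on the work surface. World frame = base frame: x ahead of the robot, y to its left, z up, the work surface at z = 0. Lengths are in mm, angles in degrees, forces in N, time in s.
With the tool pointing down it reaches from about 325 to 875 mm from the base axis. Payload 4.4 kg.
Tool frame: the origin (TCP) lies on the centre line of the jaws, within the pads' length; the fingertips stand 8 mm ahead of it and the grasp point (between the pads) lies 11 mm behind it; z points along the fingers, y is the line along which they close (so a half turn about z gives the same grasp; the last joint's range is limited). The gripper opens to 85 mm and grips with 20 to 120 N. Pads are 22 mm wide; open, the fingers measure 114 mm over their backs; the gripper's body (76 mm by 85 mm) begins 54 mm behind the grasp point. The pads swing forward as they close: fully open they stand 13 mm farther back than shut.
Start: joints at [-77.378, 11.837, 88.321, -0, 79.842, -8.623], TCP at [208.346, -535.929, 239.282] pointing down, gripper open.
Joint ranges: [-156.59, 156.59], [-49.26, 127.26], [12.9, 141.05], [-63.56, 243.56], [4.71, 150.69], [-161.64, 161.64]. Speed limits (degrees/s): [159.86, 159.86, 180, 180, 180, 180].

### API

Orientations are given as [roll, pitch, yaw] about the fixed x, y, z axes, in that order (R = Rz(yaw) Ry(pitch) Rx(roll)).
In Python, from plant import arm gives the robot as it stands. The module is installed in compiled form; this text tells all that it offers.
- The arm moves only by the shell command python3 -m creep 'ROWS' [OPENING] [FORCE]. ROWS is JSON, a list of rows, each an object with "linear": the shift along the tool's x, y, z in cm, a list of three; "yaw": the turn about the tool's z in degrees. A call has 1 to 12 rows; each row is the pose to reach, as a shift and turn from the pose commanded when the call began, along the tool's axes at that moment; what a row does not reach only later rows make up. A row lasts 1/8 s, in which the tool goes at most 62.5 mm and 10.7 degrees, less where a joint would pass 70% of its speed; a pose out of reach is approached as far as the arm can. A call with a gripper value outside its range is refused whole. OPENING is the opening, from 0 (shut) to 1 (fully open), set as the call begins (- or left out, the last holds). The fingers move at their own pace and stop on an object; FORCE is the grip in N (left out, the last holds). Time passes only in rows, so rows that repeat a pose let the fingers close. It gives the time, the measured TCP pose, the force, the opening and the grip force at its end, in the units of the state.
- arm.observe(): the state, without advancing time (a new reading comes with each control period).
- arm.camera(name): name is "side" or "top" or "wrist"; returns a dict with "img" (420x560x3 uint8, red, green, blue), "K" (3x3 intrinsics, pixels), "cam_to_world" (4x4, takes a point from camera to world coordinates). Camera axes: x right, y up, looking along -z (the intrinsics and any distortion apply to the point x, -y, -z); pixel columns grow to the right and rows downward; lengths in mm; the calibration is good to about 2 mm. A picture is of the moment at which its call begins. There is no depth.
- arm.finish_job(): hands the job in; it is judged then, once.
The state is a dict: "time_s": time; "qpos": joint angles; "qvel": joint speeds; "tau": joint torques, N m; "ee_pos": TCP position; "orientation": TCP orientation; "force": force on the tool from outside, world axes, zero at the start; "moment": the same for the moment, N m; "finger_gap": finger opening in mm; "finger_force": force on a finger pad.
Only numpy, scipy, OpenCV 4.12 (cv2) and the standard library are available. Lean on these libraries where they do the work, as an engineer would, in place of code of your own. Each camera call takes 0.05 s, during which the arm holds its last target. There are 200 camera calls.

### The job

Slide the long veneer leaf across the gluing board, with the fingertips pressing gently on its top and not pushing at its edges, until it is fully home in the corner of the board: its end flush against the short fence and its long side flush against the long fence, without ramming the brittle leaf into the fences. Then set the knobbed weight down gently, standing upright on top of the leaf, let go, and leave all the other things on the table alone.

Things in the scene. Friction and masses are not known exactly. Their poses are not given: they have to be found in the camera images.
- board: Fixed plywood gluing board: level bed 260 (its x) x 340 (its y) x 12 mm on levelling feet, a few mm off the table (height varies). Origin: centre of the bed's underside; surface 12 mm above. x points away from the robot, y left. Two fences, 16 mm wide and 12 mm high, stand on the bed along its far (+x) and left (+y) edges. Bed, fences and leaf are waxed, friction about 0.25.
- board_corner (a point): The inner corner where the two fences meet, at the bed surface; same axes as the board. The long fence's inner face is the plane x = 0 here, the short fence's inner face the plane y = 0; the free bed lies at negative x and y.
- long_fence: Fence along the board's far (+x) edge, 16 x 340 x 12 mm; part of the board. Origin: centre of its underside, on the bed.
- short_fence: Fence along the board's left (+y) edge, 244 x 16 x 12 mm; part of the board. Origin: centre of its underside, on the bed.
- leaf: The long veneer leaf: dark wood, loose, flat on the bed, 70 (its x) x 150 (its y) mm, 3 mm thick, about 25 g, stiff but brittle. Origin: centre of its underside. Its x and y point roughly like the board's, turned up to 0.2 rad. The fingertips grip it better than the bed does. Pressing on it is hard: the force rises by some 15 to 25 N per mm.
- leaf_corner (a point): The far left corner of the leaf (+35, +75 mm from its origin), at its underside: the corner that belongs at board_corner.
- weight: Cast-iron veneer weight, 0.4 to 0.65 kg, standing on the table left or right of the board: round base 56 mm across and 28 mm high, thin neck, and on top a round knob 28 mm across from 50 to 66 mm above its foot. Grip the knob from above. Origin: centre of its foot, z up.
- offcut: Bystander: square veneer offcut, 55 x 55 x 3 mm, on the near left part of the bed. Origin: centre of its underside.
- jar: Bystander: lidded jar 60 mm across, 75 mm high, standing on the table at the other side of the board from the weight. Origin: centre of its foot.
- tin: Bystander: open metal tin 100 mm across, 115 mm high, on the far right of the table. Origin: centre of its foot.
- putty_knife: Bystander: broad-bladed putty knife 250 mm long, lying at the far left. Origin: middle of its length, at the table.
- sanding_block: Bystander: cork sanding block 110 x 60 x 34 mm, at the near right. Origin: centre of its underside.
- plate: Bystander: shallow round plate 180 mm across, on the right. Origin: centre of its underside.
Things that resemble listed ones, but are neither listed nor needed, are in the scene too. Several things have the shape of the leaf; the one meant has the colours described above.

How it is judged:
By the outcome, as a careful person would: the job done as asked, in the order asked, and still so for the second after the job is handed in, with the robot touching nothing.
It also fails if it takes over 72 s, if anything falls off the work surface, if the arm or the gripper's body presses on something with over 40 N, if the wrist force passes 120 N, or if a joint passes its speed limit or range.

## Working session

There is one attempt and no reset: what is moved stays moved. The work goes in short steps, Python scripts to look and compute and a shell command to move; the robot and the scene stay as the last step left them, time stands still between calls to the robot, and variables do not carry over. Pictures are saved under pics/ and viewed, at most 10 in all, crops included, and the job is handed in when it is done.

```bash
mkdir -p pics; cat > h.py <<'E'
import numpy as np, cv2, sys
from plant import arm
def snap(n,f=None):
    c=arm.camera(n)
    if f: cv2.imwrite('pics/'+f,cv2.cvtColor(c['img'],cv2.COLOR_RGB2BGR))
    return c
def ray(c,uv,z):
    K=np.array(c['K']);T=np.array(c['cam_to_world'])
    d=np.linalg.inv(K)@np.array([uv[0],uv[1],1.]);d=T[:3,:3]@(d*[1,-1,-1]);o=T[:3,3]
    return o+d*(z-o[2])/d[2]
def proj(c,p):
    K=np.array(c['K']);T=np.array(c['cam_to_world'])
    q=T[:3,:3].T@(np.array(p,float)-T[:3,3]);q=K@(q*[1,-1,-1]);return q[:2]/q[2]
E
python3 - <<'E'
from h import *
a=snap('top','top0.png');b=snap('side','side0.png')
print(a.keys(),a['K'],a['cam_to_world'],b['cam_to_world'])
s=arm.observe();print({k:np.round(v,2) for k,v in s.items()})
E
```

```text
dict_keys(['img', 'K', 'cam_to_world']) [[480.72602756   0.         275.33417012]
 [  0.         480.72602756 206.77395582]
 [  0.           0.           1.        ]] [[-2.90066343e-03  9.86767124e-01 -1.62117946e-01  3.82119438e+02]
 [-9.99985222e-01 -3.60767909e-03 -4.06690667e-03 -4.79136133e+01]
 [-4.59795932e-03  1.62103754e-01  9.86763007e-01  1.37660138e+03]
 [ 0.00000000e+00  0.00000000e+00  0.00000000e+00  1.00000000e+00]] [[ 6.23392699e-01 -4.60205078e-01  6.32133553e-01  1.48405213e+03]
 [ 7.81875240e-01  3.59389535e-01 -5.09421507e-01 -7.62970018e+02]
 [ 7.25618007e-03  8.11819221e-01  5.83863768e-01  8.75123143e+02]
 [ 0.00000000e+00  0.00000000e+00  0.00000000e+00  1.00000000e+00]]
{'time_s': np.float64(0.1), 'qpos': array([-77.38,  11.88,  88.4 ,   0.  ,  79.84,  -8.63]), 'qvel': array([ 0.04, -0.14, -0.1 , -0.04,  0.04, -0.04]), 'tau': array([ -0.  , -38.41, -29.25,  -0.  ,   0.  ,  -0.  ]), 'ee_pos': array([ 208.21, -535.27,  238.22]), 'orientation': array([-1.7988e+02, -2.0000e-02,  2.1250e+01]), 'force': array([ 0.  , -0.83,  0.25]), 'moment': array([ 0.01, -0.02,  0.02]), 'finger_force': np.float64(0.0), 'finger_gap': np.float64(85.44)}
```

View pics/top0.png

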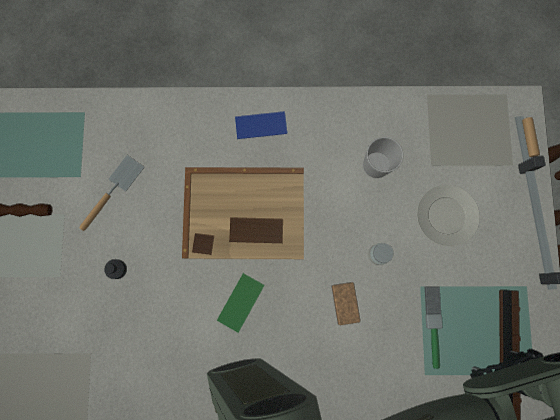

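View pics/side0.png

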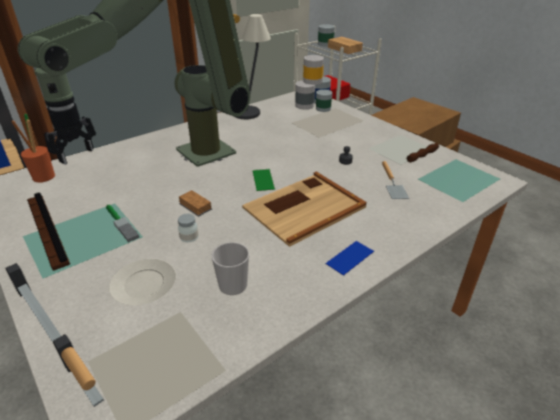

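Top view: the leaf is the dark rectangle on the bed at (256,230). Things that could be taken for it are the blue leaf (261,125), the green leaf (240,302), the dark block (509,325) and the small dark offcut (203,244). The dark one on the bed fits the description. The weight is the black knobbed thing at (115,269), and the jar at (381,254) is on the other side of the board. Next I'll check with one close crop and measure.

```bash
python3 - <<'E'
from h import *
c=snap('top');s=snap('side')
im=c['img'];crop=im[155:290,90:315]
cv2.imwrite('pics/crop.png',cv2.cvtColor(cv2.resize(crop,None,fx=3.5,fy=3.5,interpolation=cv2.INTER_CUBIC),cv2.COLOR_RGB2BGR))
g=im.max(2)
def blobs(m,amin):
    n,l,st,ce=cv2.connectedComponentsWithStats(m.astype(np.uint8))
    return [(st[i],ce[i],l==i) for i in range(1,n) if st[i][4]>amin]
print(im[230,256],im[244,203],im[171,240],im[200,240],im[269,115],im[280,150])
m=np.zeros(g.shape,bool);m[180:262,190:300]=(g<95)[180:262,190:300]
for st,ce,mm in blobs(m,100):
    cs,_=cv2.findContours(mm.astype(np.uint8),0,2);r=cv2.minAreaRect(cs[0]);p=cv2.boxPoints(r)
    print(st,ce,r);print(np.round([ray(c,q,19) for q in p],1), ray(c,ce,19))
# board = saturated brown region
hsv=cv2.cvtColor(im,cv2.COLOR_RGB2HSV);m=np.zeros(g.shape,bool);m[160:265,175:312]=(hsv[...,1]>60)[160:265,175:312]
for st,ce,mm in blobs(m,1000):
    cs,_=cv2.findContours(mm.astype(np.uint8),0,2);h=max(cs,key=cv2.contourArea);r=cv2.minAreaRect(h);p=cv2.boxPoints(r);print('board',st,r);print(p,np.round([ray(c,q,16) for q in p],1))
m=np.zeros(g.shape,bool);m[250:290,95:140]=(g<80)[250:290,95:140]
for st,ce,mm in blobs(m,50): print('weight',st,ce,ray(c,ce,30))
E
```

```text
[70 55 41] [67 51 42] [108  80  56] [144 128  97] [21 23 23] [132 133 125]
[ 229  218   54   25 1295] [255.82471042 230.05868726] ((255.5, 230.0), (24.0, 53.0), 90.0)
[[573.2  89.9  19. ]
 [572.7 -61.2  19. ]
 [504.2 -60.9  19. ]
 [504.6  89.1  19. ]] [538.35388859  13.28098489  19.        ]
[192 233  22  22 378] [202.77513228 243.58201058] ((202.74618530273438, 243.5308074951172), (19.72152328491211, 19.225383758544922), 7.125016689300537)
[[477.2 193.8  19. ]
 [531.2 188.4  19. ]
 [524.1 132.7  19. ]
 [470.1 138.4  19. ]] [500.41227101 163.21174138  19.        ]
board [  182   167   122    92 10999] ((242.5, 212.5), (91.0, 121.0), 90.0)
[[182. 167.]
 [303. 167.]
 [303. 258.]
 [182. 258.]] [[ 724.   229.    16. ]
 [ 722.5 -123.1   16. ]
 [ 459.1 -119.8   16. ]
 [ 460.2  221.5   16. ]]
weight [105 259  22  20 353] [115.28045326 268.84419263] [429.86466892 403.73984873  30.        ]
```

View pics/crop.png

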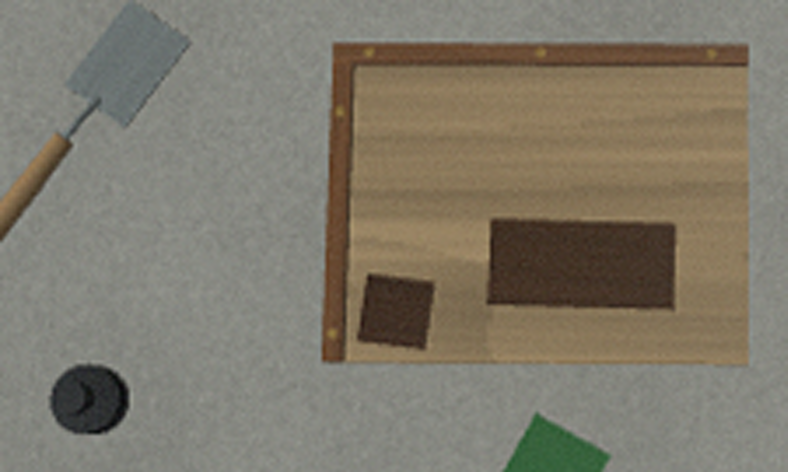

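The crop confirms it. The leaf is dark with corners at about crop (490,219), (676,225), (674,309) and (488,303). The offcut is to its near left and the weight is at the far left. I'll move over the board for a close wrist view.

```bash
python3 -m creep '[{"linear":[1.5,-1.2,-0.5],"yaw":0},{"linear":[5,-3.8,-2],"yaw":2},{"linear":[9.5,-7.2,-4],"yaw":4},{"linear":[14,-10.8,-6],"yaw":6},{"linear":[18.5,-14.3,-8],"yaw":8},{"linear":[23,-17.8,-9],"yaw":10},{"linear":[28,-21.3,-10],"yaw":12},{"linear":[33,-25,-10],"yaw":14},{"linear":[38,-29,-10],"yaw":16},{"linear":[43,-32.7,-10],"yaw":18},{"linear":[47,-36,-10],"yaw":20},{"linear":[50.5,-38.5,-10],"yaw":21.25}]' 0.3 30; python3 -m creep '[{"linear":[2,2.5,0],"yaw":0},{"linear":[3,4,0],"yaw":0},{"linear":[3.5,4.5,0],"yaw":0},{"linear":[3.5,4.5,0],"yaw":0}]' ; python3 - <<'E'
from h import *
c=snap('wrist','w1.png');print(c['cam_to_world']);s=arm.observe();print(s['time_s'],s['ee_pos'],s['orientation'],s['force'],s['finger_gap'],s['qpos'])
E
```

```text
time_s: 1.7
ee_pos: [539.4, 9.2, 339.7]
orientation: [-180.0, -0.0, 0.1]
force: [0.3, -0.5, 0.1]
finger_gap: 25.7
finger_force: 0.0
time_s: 2.2
ee_pos: [574.1, -39.6, 339.3]
orientation: [-180.0, 0.0, -0.1]
force: [0.9, -0.1, -0.7]
finger_gap: 25.6
finger_force: 0.0
[[-2.01620971e-03  9.49690568e-01  3.13183269e-01  6.53590563e+02]
 [-9.99997788e-01 -1.72701611e-03 -1.20081236e-03 -4.07518671e+01]
 [-5.99527619e-04 -3.13184997e-01  9.49691949e-01  4.74392959e+02]
 [ 0.00000000e+00  0.00000000e+00  0.00000000e+00  1.00000000e+00]]
2.25 [574.01411489 -39.34785994 339.32990606] [-1.79965744e+02  2.43814515e-02 -7.18673797e-02] [-0.34205021  0.38215517 -0.94226218] 25.837399441108122 [-1.25531007e+01  8.57370968e+00  8.04170366e+01  2.81812682e-02
  9.10404621e+01  7.75192780e+01]
```

View pics/w1.png

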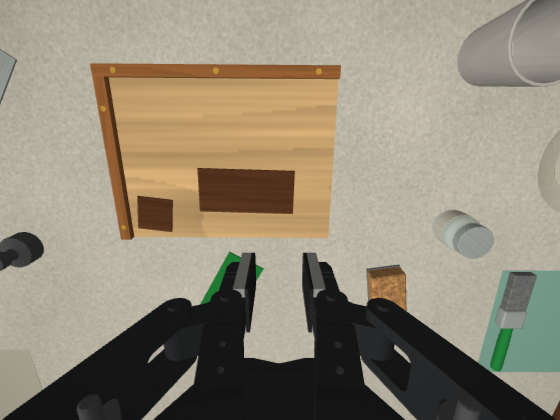

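The wrist view shows the board with its inner corner at about (106,78), the leaf with corners (198,168), (295,171), (293,213) and (201,211), and the offcut at (155,213). I'll fit the edges.

```bash
cat >> h.py <<'E'
def fitline(pts):
    pts=np.array(pts,np.float32);vx,vy,x,y=cv2.fitLine(pts,cv2.DIST_HUBER,0,.01,.01).ravel();return np.array([x,y]),np.array([vx,vy])
def inter(a,b):
    t=np.linalg.solve(np.array([a[1],-b[1]]).T,b[0]-a[0]);return a[0]+t[0]*a[1]
def edges(g,scan,vert,polar,w):
    """along each scan (fixed coord, lo, hi): strongest gradient of given sign, subpixel"""
    out=[]
    for f,lo,hi in scan:
        l=g[lo:hi,f] if vert else g[f,lo:hi]
        d=np.diff(cv2.GaussianBlur(l.reshape(-1,1).astype(float),(1,5),1.).ravel())*polar
        i=int(d.argmax())
        o=0
        if 0<i<len(d)-1:
            den=d[i-1]-2*d[i]+d[i+1]; o=0.5*(d[i-1]-d[i+1])/den if den else 0
        p=lo+i+.5+o
        out.append((f,p) if vert else (p,f))
    return out
E
cat > m1.py <<'E'
from h import *
c=snap('wrist');g=cv2.cvtColor(c['img'],cv2.COLOR_RGB2GRAY).astype(float)
LF=fitline(edges(g,[(u,70,90) for u in range(125,330,4)],1,1,0))
SF=fitline(edges(g,[(v,100+int((v-80)*.14),125+int((v-80)*.14)) for v in range(90,190,4)],0,1,0))
far=fitline(edges(g,[(u,160,180) for u in range(206,288,3)],1,-1,0))
near=fitline(edges(g,[(u,203,222) for u in range(208,286,3)],1,1,0))
left=fitline(edges(g,[(v,190,210) for v in range(174,206,2)],0,-1,0))
right=fitline(edges(g,[(v,284,304) for v in range(177,208,2)],0,1,0))
P={'C':inter(LF,SF),'fl':inter(far,left),'fr':inter(far,right),'nr':inter(near,right),'nl':inter(near,left),'LFr':LF[0]+LF[1]*80*np.sign(LF[1][0]),'SFn':SF[0]+SF[1]*60*np.sign(SF[1][1])}
for zb in (15,18,21):
    W={k:ray(c,q,zb if k in('C','LFr','SFn') else zb+3)[:2] for k,q in P.items()}
    if zb==18: print({k:np.round(v,1) for k,v in P.items()},{k:np.round(v,1) for k,v in W.items()})
    n=lambda a,b:np.linalg.norm(W[a]-W[b]); an=lambda a,b:np.degrees(np.arctan2(*(W[b]-W[a])[::-1]))
    print(zb,'leaf len',n('fl','fr'),n('nl','nr'),'wid',n('fl','nl'),n('fr','nr'),'yaw leaf',an('fr','fl')-90,an('nr','nl')-90,'LF',an('LFr','C')-90,'SF',an('SFn','C'))
E
python3 m1.py
```

```text
15 leaf len 153.57688398201728 153.60363609977807 wid 72.25995159348852 72.17553834772043 yaw leaf -1.7869091634903924 -1.7554494433770174 LF -0.4588115389532845 SF -0.49618267976807434
{'C': array([108.5,  77.2], dtype=float32), 'fl': array([197.2, 167.3], dtype=float32), 'fr': array([294.6, 170.2], dtype=float32), 'nr': array([292.5, 213.4], dtype=float32), 'nl': array([199.6, 210.8], dtype=float32), 'LFr': array([307. ,  78.6], dtype=float32), 'SFn': array([129.3, 206.4], dtype=float32)} {'C': array([703. , 203.9]), 'fl': array([573.4,  87.4]), 'fr': array([568.7, -65.1]), 'nr': array([497. , -62.7]), 'nl': array([501.7,  89.9]), 'LFr': array([700.7, -80.9]), 'SFn': array([508.4, 205.6])}
18 leaf len 152.56755727816116 152.59413357762082 wid 71.78505005315519 71.70119158191376 yaw leaf -1.7869091634903924 -1.7554494433770174 LF -0.45881153895332716 SF -0.4961826797680838
21 leaf len 151.55823057430507 151.58463105546355 wid 71.31014851282181 71.226844816107 yaw leaf -1.7869091634903924 -1.7554494433770174 LF -0.45881153895331295 SF -0.4961826797680765
```

```bash
python3 -m creep '[{"linear":[-1,-1.5,1],"yaw":0.5},{"linear":[-2.5,-3.5,4],"yaw":1},{"linear":[-3.85,-5.2,9],"yaw":1.8},{"linear":[-3.85,-5.2,14],"yaw":1.8},{"linear":[-3.85,-5.2,19],"yaw":1.8},{"linear":[-3.85,-5.2,24],"yaw":1.8},{"linear":[-3.85,-5.2,27],"yaw":1.8},{"linear":[-3.85,-5.2,28.5],"yaw":1.8},{"linear":[-3.85,-5.2,29],"yaw":1.8},{"linear":[-3.85,-5.2,29],"yaw":1.8},{"linear":[-3.85,-5.2,29],"yaw":1.8}]'; python3 - <<'E'
from h import *
F=[]
for i in range(4):
    c=snap('wrist','w2.png' if i==3 else None);s=arm.observe();F.append(s['force'])
print(c['cam_to_world'],s['ee_pos'],np.mean(F,0),np.std(F,0))
E
```

```text
time_s: 3.68
ee_pos: [537.4, 12.7, 50.8]
orientation: [180.0, -0.2, -1.8]
force: [0.0, 0.3, 0.1]
finger_gap: 25.5
finger_force: 0.0
[[-3.18028315e-02  9.49973944e-01  3.10705787e-01  6.15897165e+02]
 [-9.99494152e-01 -3.02710274e-02 -9.75217359e-03  9.40338514e+00]
 [ 1.41072597e-04 -3.10858764e-01  9.50456106e-01  1.85613605e+02]
 [ 0.00000000e+00  0.00000000e+00  0.00000000e+00  1.00000000e+00]] [536.62817956  12.81621674  50.09631974] [ 0.46382764 -0.26474556  0.04713737] [0.42021572 0.23792329 0.75751407]
```

View pics/w2.png

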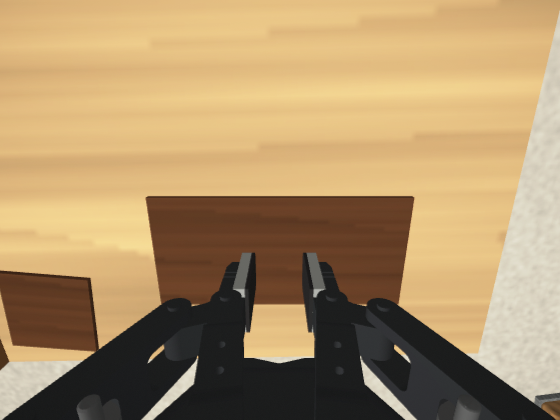

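The leaf's far edge runs from (147,197) to (413,197) and the fingertips are over its middle. I'll get the height from the 150 mm edge.

```bash
python3 - <<'E'
from h import *
c=snap('wrist');g=cv2.cvtColor(c['img'],cv2.COLOR_RGB2GRAY).astype(float)
far=fitline(edges(g,[(u,187,207) for u in range(160,400,5)],1,-1,0))
L=fitline(edges(g,[(v,140+int((v-200)*.14),160+int((v-200)*.14)) for v in range(204,290,4)],0,-1,0))
R=fitline(edges(g,[(v,400-int((v-200)*.14),420-int((v-200)*.14)) for v in range(204,290,4)],0,1,0))
a,b=inter(far,L),inter(far,R);print(a,b)
for z in (20,23,26,29,32):
    A,B=ray(c,a,z),ray(c,b,z);n=lambda q:0
    print(z,np.linalg.norm(A-B),A[:2],B[:2],'side y gap mid',np.degrees(np.arctan2(-(A-B)[0],(A-B)[1])), 'ctr',(A+B)[:2]/2)
E
```

```text
[144.67255 195.38823] [414.4955  195.37547]
20 158.55616198106375 [572.76490145  89.53649039] [567.72586978 -68.9395793 ] side y gap mid -1.821208759987895 ctr [570.24538562  10.29845554]
23 155.67942238427858 [573.54480332  88.08291969] [568.59719655 -67.51786354] side y gap mid -1.821208759987922 ctr [571.07099993  10.28252808]
26 152.80268278749344 [574.32470518  86.62934899] [569.46852331 -66.09614778] side y gap mid -1.8212087599879077 ctr [571.89661425  10.26660061]
29 149.9259431907083 [575.10460705  85.1757783 ] [570.33985008 -64.67443202] side y gap mid -1.8212087599878921 ctr [572.72222856  10.25067314]
32 147.04920359392315 [575.88450891  83.7222076 ] [571.21117685 -63.25271626] side y gap mid -1.8212087599879205 ctr [573.54784288  10.23474567]
```

```bash
python3 -m creep '[{"linear":[0,0,0.3],"yaw":0},{"linear":[0,0,0.6],"yaw":0},{"linear":[0,0,0.8],"yaw":0},{"linear":[0,0,0.8],"yaw":0}]'
```

```text
time_s: 4.42
ee_pos: [535.7, 12.9, 40.9]
orientation: [-180.0, 0.0, -1.8]
force: [-0.2, -0.5, -0.2]
finger_gap: 25.7
finger_force: 0.0
```

```bash
python3 -m creep '[{"linear":[0,0,0.1],"yaw":0},{"linear":[0,0,0.2],"yaw":0},{"linear":[0,0,0.2],"yaw":0}]' | egrep 'force|pos'; python3 -m creep '[{"linear":[0,0,0.05],"yaw":0},{"linear":[0,0,0.05],"yaw":0}]' | egrep 'force|pos'
```

```text
ee_pos: [536.0, 12.9, 39.2]
force: [-0.0, 0.6, -0.5]
finger_force: 0.0
ee_pos: [536.0, 12.9, 38.8]
force: [0.4, -0.4, 0.2]
finger_force: 0.0
```

```bash
python3 -m creep '[{"linear":[0,0,0.05],"yaw":0},{"linear":[0,0,0.05],"yaw":0}]' | egrep 'force|pos';python3 -m creep '[{"linear":[0,0,0.04],"yaw":0},{"linear":[0,0,0.04],"yaw":0}]' | egrep 'force|pos'
```

```text
ee_pos: [536.0, 12.9, 38.3]
force: [1.0, 0.6, -0.3]
finger_force: 0.0
ee_pos: [536.0, 12.9, 37.9]
force: [1.1, 0.4, -0.1]
finger_force: 0.0
```

```bash
for i in 1; do python3 -m creep '[{"linear":[0,0,0.05],"yaw":0},{"linear":[0,0,0.05],"yaw":0}]' | egrep 'force:|pos'; python3 -m creep '[{"linear":[0,0,0.04],"yaw":0},{"linear":[0,0,0.04],"yaw":0}]' | egrep 'force:|pos'; done
```

```text
ee_pos: [536.0, 12.9, 37.3]
force: [-0.7, -0.1, -0.4]
finger_force: 0.0
ee_pos: [536.0, 12.9, 36.9]
force: [0.8, -0.1, 0.4]
finger_force: 0.0
```

```bash
python3 -m creep '[{"linear":[0,0,0.04],"yaw":0},{"linear":[0,0,0.04],"yaw":0}]' | egrep 'force:|pos'
```

```text
ee_pos: [536.0, 12.9, 36.6]
force: [-0.1, 0.4, -0.5]
finger_force: 0.0
```

```bash
python3 -m creep '[{"linear":[0,0,0.04],"yaw":0},{"linear":[0,0,0.04],"yaw":0}]' | egrep 'force:|pos'
```

```text
ee_pos: [536.1, 12.9, 36.4]
force: [-0.2, -0.6, 1.5]
finger_force: 0.9
```

```bash
python3 -m creep '[{"linear":[0,0,0.02],"yaw":0},{"linear":[0,0,0.02],"yaw":0},{"linear":[0,0,0.02],"yaw":0}]' | egrep 'force:|pos'; python3 - <<'E'
from h import *
F=[]
for i in range(3): snap('top');F.append(arm.observe()['force'])
print(np.mean(F,0))
E
```

```text
ee_pos: [536.3, 12.9, 36.4]
force: [-1.1, 0.7, 5.2]
finger_force: 2.6
[-1.26842892 -0.06776704  4.97218507]
```

```bash
python3 -m creep '[{"linear":[0.1,0,0],"yaw":0},{"linear":[0.4,0,0],"yaw":0},{"linear":[0.8,0,0],"yaw":0},{"linear":[1.2,0,0],"yaw":0},{"linear":[1.6,0,0],"yaw":0},{"linear":[1.9,0,0],"yaw":0},{"linear":[2,0,0],"yaw":0},{"linear":[2,0,0],"yaw":0}]' | egrep 'force:|pos'
```

```text
ee_pos: [556.5, 12.2, 36.4]
force: [-1.5, 0.6, 4.7]
finger_force: 2.6
```

```bash
python3 -m creep '[{"linear":[0.1,0,0],"yaw":0},{"linear":[0.5,0,0],"yaw":-0.2},{"linear":[1,0,0],"yaw":-0.4},{"linear":[1.5,0,0],"yaw":-0.6},{"linear":[2,0,0],"yaw":-0.8},{"linear":[2.5,0,0],"yaw":-1},{"linear":[3,0,0],"yaw":-1.2},{"linear":[3.5,0,0],"yaw":-1.3},{"linear":[3.9,0,0],"yaw":-1.3},{"linear":[4,0,0],"yaw":-1.3},{"linear":[4,0,0],"yaw":-1.3}]' | egrep 'force:|pos|orien'
```

```text
ee_pos: [596.4, 10.9, 36.4]
orientation: [180.0, -0.1, -0.5]
force: [-0.8, 0.1, 4.0]
finger_force: 2.6
```

```bash
python3 -m creep '[{"linear":[0,-0.2,0],"yaw":0},{"linear":[0.2,-0.8,0],"yaw":0},{"linear":[0.6,-1.7,0],"yaw":0},{"linear":[1,-2.6,0],"yaw":0},{"linear":[1.4,-3.4,0],"yaw":0},{"linear":[1.8,-4.2,0],"yaw":0},{"linear":[2.2,-5,0],"yaw":0},{"linear":[2.6,-5.8,0],"yaw":0},{"linear":[3,-6.6,0],"yaw":0},{"linear":[3.4,-7.4,0],"yaw":0},{"linear":[3.8,-8.2,0],"yaw":0},{"linear":[4,-8.5,0],"yaw":0}]' | egrep 'force:|pos|orien'; python3 - <<'E'
from h import *
c=snap('wrist','w3.png');snap('top','t3.png');s=arm.observe();print(s['ee_pos'],s['force'],s['finger_force'])
E
```

```text
ee_pos: [637.2, 96.0, 36.4]
orientation: [180.0, -0.0, -0.5]
force: [-1.1, -0.8, 6.7]
finger_force: 3.0
[637.42298384  96.2721144   36.42493409] [0.57103455 0.03588685 5.46452415] 2.6224661636105173
```

View pics/w3.png

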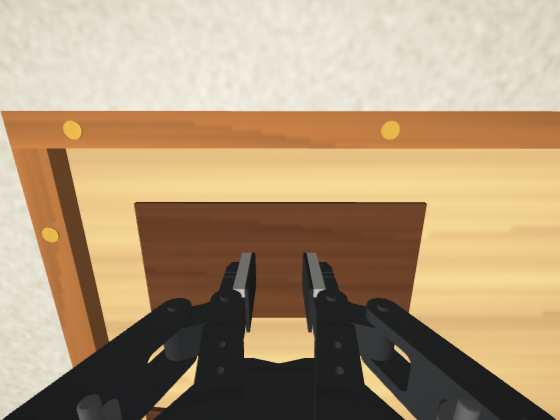

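The wrist view shows the inner corner at about (67,149), the leaf's far left corner at (135,203) and far right corner at (427,203). I'll measure the remaining gaps.

```bash
cat > m2.py <<'E'
from h import *
import sys
def gaps(far_v,fl,fr,lf_v,sf,show=1):
    c=snap('wrist');g=cv2.cvtColor(c['img'],cv2.COLOR_RGB2GRAY).astype(float)
    far=fitline(edges(g,[(u,far_v-10,far_v+10) for u in range(fl+15,fr-15,5)],1,-1,0))
    v0=far_v+6
    L=fitline(edges(g,[(v,int(fl+(v-v0)*.17)-9,int(fl+(v-v0)*.17)+9) for v in range(v0,v0+80,3)],0,-1,0))
    R=fitline(edges(g,[(v,int(fr-(v-v0)*.17)-9,int(fr-(v-v0)*.17)+9) for v in range(v0,v0+80,3)],0,1,0))
    LF=fitline(edges(g,[(u,lf_v-9,lf_v+9) for u in range(fl,fr+60,5)],1,1,0))
    SF=fitline(edges(g,[(v,int(sf+(v-150)*.21)-9,int(sf+(v-150)*.21)+9) for v in range(160,290,4)],0,1,0))
    a,b=inter(far,L),inter(far,R)
    from scipy.optimize import brentq
    z=brentq(lambda z:np.linalg.norm(ray(c,a,z)-ray(c,b,z))-150,5,50)
    A,B=ray(c,a,z)[:2],ray(c,b,z)[:2]
    i=inter(LF,SF);C=ray(c,i,z-3)[:2];Ct=ray(c,inter(LF,SF),z+9)[:2]
    p=LF[0]+LF[1]*np.sign(LF[1][0])*100;q=SF[0]+SF[1]*np.sign(SF[1][1])*80
    P=ray(c,p,z-3)[:2];Q=ray(c,q,z-3)[:2]
    an=lambda d:np.degrees(np.arctan2(-d[0],d[1]))
    print('px',a,b,i,'z',z,'cam',c['cam_to_world'][:3,3]);print('C',C,'C if top edge',Ct,'A',A,'gap',C-A,'yaw leaf',an(A-B),'LF',an(C-P),'SF',np.degrees(np.arctan2(*(C-Q)[::-1])))
gaps(*map(int,sys.argv[1:]))
E
python3 m2.py 203 135 427 149 67
```

```text
px [133.06396 201.37686] [426.799   201.40208] [ 65.992874 148.31142 ] z 28.943730654556795 cam [716.60091509  94.64213958 171.67812922]
C [701.38715021 199.572327  ] C if top edge [702.63987559 190.93221004] A [674.76666655 169.43932487] gap [26.62048366 30.13300213] yaw leaf -0.49464039209836885 LF -0.5255458415793269 SF -0.5319226561270206
```

```bash
python3 -m creep '[{"linear":[0.1,-0.1,0],"yaw":0},{"linear":[0.4,-0.4,0],"yaw":0},{"linear":[0.8,-0.9,0],"yaw":0},{"linear":[1.2,-1.4,0],"yaw":0},{"linear":[1.6,-1.8,0],"yaw":0},{"linear":[2,-2.2,0],"yaw":0},{"linear":[2.25,-2.5,0],"yaw":0},{"linear":[2.35,-2.6,0],"yaw":0},{"linear":[2.35,-2.6,0],"yaw":0},{"linear":[2.35,-2.6,0],"yaw":0}]' | egrep 'force:|pos|orien'; python3 m2.py 203 135 427 195 125; python3 - <<'E'
from h import *
snap('wrist','w4.png')
E
```

```text
ee_pos: [660.8, 121.5, 36.4]
orientation: [-180.0, -0.0, -0.5]
force: [0.1, -0.5, 5.6]
finger_force: 2.7
px [133.04407 201.37979] [426.794   201.40453] [131.45154 197.74179] z 28.941328665314213 cam [740.08605555 119.91728936 171.64459845]
C [699.30688459 196.74331831] C if top edge [702.66542316 190.41599052] A [698.2119528 194.6697138] gap [1.09493179 2.07360451] yaw leaf -0.5229925382311145 LF -0.5291366604455485 SF 5.132544123425189
```

View pics/w4.png

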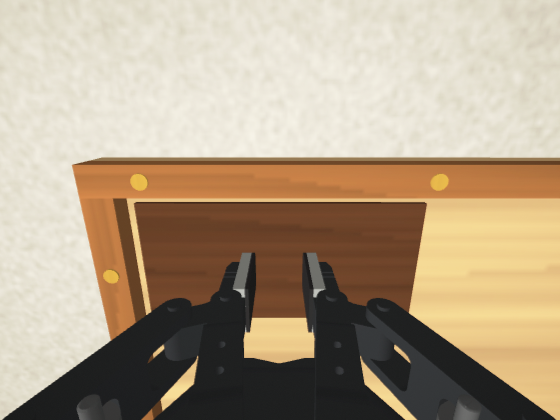

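The leaf is about 4.5 mm short of both fences and parallel to them. I'll creep in slowly, x first.

```bash
python3 -m creep '[{"linear":[0.08,0,0],"yaw":0},{"linear":[0.16,0,0],"yaw":0},{"linear":[0.24,0,0],"yaw":0},{"linear":[0.3,0,0],"yaw":0},{"linear":[0.34,0,0],"yaw":0},{"linear":[0.36,0,0],"yaw":0},{"linear":[0.38,0,0],"yaw":0},{"linear":[0.4,0,0],"yaw":0},{"linear":[0.42,0,0],"yaw":0},{"linear":[0.44,0,0],"yaw":0}]' | egrep 'force:|pos'; python3 -m creep '[{"linear":[0.02,0,0],"yaw":0},{"linear":[0.04,0,0],"yaw":0}]' | egrep 'force:|pos';python3 -m creep '[{"linear":[0.02,0,0],"yaw":0},{"linear":[0.04,0,0],"yaw":0}]' | egrep 'force:|pos'
```

```text
ee_pos: [664.7, 121.7, 36.4]
force: [-1.3, -0.2, 5.7]
finger_force: 3.2
ee_pos: [665.0, 121.7, 36.4]
force: [-1.8, -0.5, 7.4]
finger_force: 3.2
ee_pos: [665.5, 121.7, 36.4]
force: [-1.8, 0.6, 6.5]
finger_force: 3.2
```

```bash
python3 -m creep '[{"linear":[0,-0.08,0],"yaw":0},{"linear":[0,-0.16,0],"yaw":0},{"linear":[0,-0.24,0],"yaw":0},{"linear":[0,-0.3,0],"yaw":0},{"linear":[0,-0.34,0],"yaw":0},{"linear":[0,-0.36,0],"yaw":0},{"linear":[0,-0.38,0],"yaw":0},{"linear":[0,-0.4,0],"yaw":0},{"linear":[0,-0.42,0],"yaw":0},{"linear":[0,-0.44,0],"yaw":0}]' | egrep 'force:|pos'; python3 -m creep '[{"linear":[0,-0.02,0],"yaw":0},{"linear":[0,-0.04,0],"yaw":0}]' | egrep 'force:|pos';python3 m2.py 203 135 427 195 125
```

```text
ee_pos: [666.2, 125.4, 36.4]
force: [0.6, -1.2, 6.0]
finger_force: 2.7
ee_pos: [666.1, 125.8, 36.4]
force: [-0.3, -0.9, 5.4]
finger_force: 2.7
px [134.63565 208.4575 ] [425.61877 208.45132] [130.94116 203.36873] z 28.730546085678135 cam [745.40536201 124.29472551 171.66256823]
C [701.55569145 201.89260801] C if top edge [705.16145281 195.51172891] A [699.70212502 198.85193514] gap [1.85356643 3.04067287] yaw leaf -0.530949568058461 LF 2.026372566149779 SF 2.265988276006983
```

```bash
cat > m3.py <<'E'
from h import *
def near(im):
    g=cv2.cvtColor(im,cv2.COLOR_RGB2GRAY).astype(float)
    n=np.median([p[1] for p in edges(g,[(u,300,335) for u in range(262,298,2)],1,1,0)])
    r=np.median([p[0] for p in edges(g,[(v,405,428) for v in range(240,262,2)],0,1,0)])
    return n,r
if __name__=='__main__':
    for f in('w3','w4'): print(f,near(cv2.imread(f'pics/{f}.png')[...,::-1].copy()))
    c=snap('wrist');n,r=near(c['img']);print(n,r,'near edge xy',ray(c,(280,n),29)[:2],'right edge',ray(c,(r,250),29)[:2]); s=arm.observe();print(s['ee_pos'],s['force'])
E
python3 m3.py
python3 -m creep '[{"linear":[0.02,0,0],"yaw":0},{"linear":[0.04,0,0],"yaw":0},{"linear":[0.06,0,0],"yaw":0},{"linear":[0.08,0,0],"yaw":0}]' | egrep 'force:|pos'; python3 m3.py
```

```text
w3 (np.float64(317.3291060777017), np.float64(418.68680457465905))
w4 (np.float64(317.35194035701477), np.float64(418.6894482749888))
317.3747427232689 418.6892472364288 near edge xy [631.95594185 124.48666205] right edge [674.82089273  49.28107606]
[666.18316264 125.85355553  36.41897099] [ 0.71476503 -1.10794559  5.21895532]
ee_pos: [666.2, 125.9, 36.4]
force: [-2.1, -1.2, 7.5]
finger_force: 3.6
w3 (np.float64(317.3291060777017), np.float64(418.68680457465905))
w4 (np.float64(317.35194035701477), np.float64(418.6894482749888))
317.3744375319856 418.69545585128964 near edge xy [631.95347643 124.50962387] right edge [674.87715628  49.31736331]
[666.22431782 125.89068084  36.4171627 ] [-2.03308851 -1.53908672  7.15759152]
```

```bash
python3 -m creep '[{"linear":[0,-0.02,0],"yaw":0},{"linear":[0,-0.04,0],"yaw":0},{"linear":[0,-0.06,0],"yaw":0},{"linear":[0,-0.08,0],"yaw":0},{"linear":[0,-0.1,0],"yaw":0},{"linear":[0,-0.12,0],"yaw":0}]' | egrep 'force:|pos';python3 m3.py | tail -2;  python3 -m creep '[{"linear":[0.02,0,0],"yaw":0},{"linear":[0.04,0,0],"yaw":0},{"linear":[0.06,0,0],"yaw":0}]' | egrep 'force:|pos'; python3 m3.py | tail -2
```

```text
ee_pos: [666.4, 126.6, 36.4]
force: [-2.3, -2.8, 6.3]
finger_force: 3.3
317.4788115829212 419.0269341058056 near edge xy [632.05382501 125.21160356] right edge [675.00910298  49.80647006]
[666.36873175 126.59522062  36.3807178 ] [-2.52982583 -2.74458792  6.6385035 ]
ee_pos: [666.5, 126.6, 36.4]
force: [-1.8, -2.0, 9.0]
finger_force: 3.7
317.5642653544825 419.34892525089214 near edge xy [632.03666651 125.24966838] right edge [675.0924629   49.68169108]
[666.62772535 126.71546216  36.41960626] [-2.18984082 -1.89626253  6.9697269 ]
```

```bash
python3 -m creep '[{"linear":[0,0,-0.1],"yaw":0},{"linear":[0,0,-0.5],"yaw":0},{"linear":[0,0,-2],"yaw":0},{"linear":[-1,0,-5],"yaw":0},{"linear":[-3,0,-9],"yaw":0},{"linear":[-6,0,-12],"yaw":0},{"linear":[-9,0,-14],"yaw":0},{"linear":[-10,0,-15],"yaw":0},{"linear":[-10,0,-15],"yaw":0},{"linear":[-10,0,-15],"yaw":0}]' | egrep 'force:|pos|time'; python3 - <<'E'
from h import *
c=snap('wrist');im=c['img'][:260,30:500]
cv2.imwrite('pics/w5.png',cv2.cvtColor(cv2.resize(im,None,fx=1.7,fy=1.7,interpolation=cv2.INTER_CUBIC),cv2.COLOR_RGB2BGR))
np.save('w5.npy',c['img']);print(c['cam_to_world'][:3,3])
E
```

```text
time_s: 18.82
ee_pos: [567.5, 128.2, 185.3]
force: [-0.4, -0.3, 0.6]
finger_force: 0.0
[646.98068293 126.53637819 320.40980923]
```

View pics/w5.png

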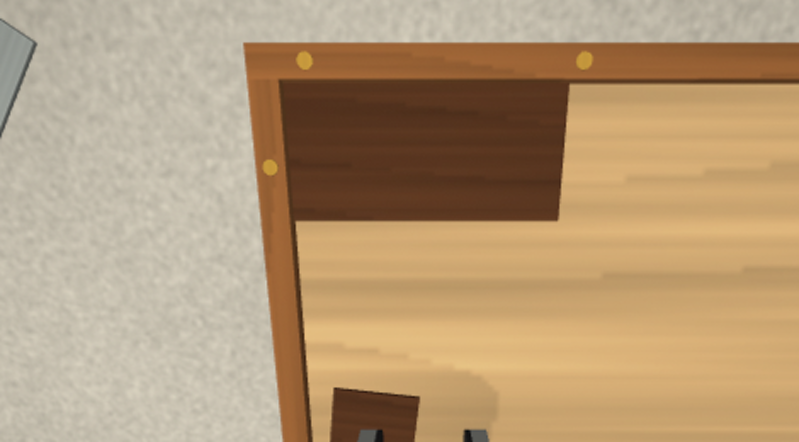

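The wrist view shows the leaf tight in the corner, with no bed visible between its edges and the fences at crop (281,80), (568,82) and (295,220). Next is the weight.

```bash
python3 -m creep '[{"linear":[-0.5,-1,-0.5],"yaw":0},{"linear":[-2,-3.5,-1.5],"yaw":0},{"linear":[-4,-7,-3],"yaw":0},{"linear":[-7,-11,-4],"yaw":0},{"linear":[-10,-15,-4],"yaw":0},{"linear":[-13,-20,-4],"yaw":0},{"linear":[-15.5,-24,-4],"yaw":0},{"linear":[-17,-27,-4],"yaw":0},{"linear":[-17.5,-27.5,-4],"yaw":0},{"linear":[-17.5,-27.5,-4],"yaw":0},{"linear":[-17.5,-27.5,-4],"yaw":0}]' 0.6 | egrep 'force:|pos|time|gap'; python3 - <<'E'
from h import *
c=snap('wrist','w6.png')
g=c['img'].max(2);m=(g<75).astype(np.uint8)
n,l,st,ce=cv2.connectedComponentsWithStats(m)
for i in range(1,n):
    if st[i][4]>150: print(st[i],ce[i])
print(c['cam_to_world'][:3,3])
E
```

```text
time_s: 20.25
ee_pos: [395.1, 404.0, 225.8]
force: [-0.1, 0.7, -0.2]
finger_gap: 51.1
finger_force: 0.0
[ 34   0  47   6 156] [57.30769231  1.44230769]
[ 475   55   68   61 2676] [508.60575486  83.05082212]
[ 251  129   48   50 1792] [274.97209821 153.43973214]
[    0   256   560   164 43605] [283.79690402 365.13200321]
[474.49690903 402.32264798 360.98352316]
```

View pics/w6.png

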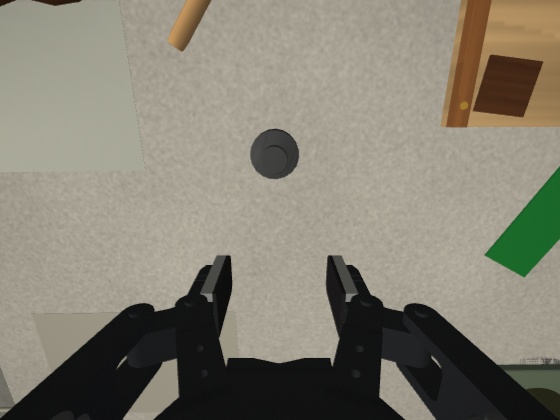

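The wrist view shows the weight's base centred at about (275,154), with the knob top at about (274,158). I'll convert both.

```bash
python3 - <<'E'
from h import *
c=snap('wrist');print(ray(c,(274.5,153.5),28),ray(c,(274.5,153.5),20));
im=c['img'];g=cv2.cvtColor(im,cv2.COLOR_RGB2GRAY)
roi=cv2.resize(g[120:190,240:310],None,fx=6,fy=6,interpolation=cv2.INTER_CUBIC);roi=cv2.createCLAHE(4,(2,2)).apply(roi)
cs=cv2.HoughCircles(roi,cv2.HOUGH_GRADIENT,1,20,param1=60,param2=15,minRadius=60,maxRadius=160)
for x,y,r in cs[0][:5]:
    p=(240+x/6-.4,120+y/6-.4);print(p,r/6,ray(c,p,28)[:2],ray(c,p,66)[:2])
print(arm.observe()['ee_pos'])
E
```

```text
[431.56221818 407.21999033  28.        ] [430.52823056 407.34082256  20.        ]
(np.float32(273.51666), np.float32(154.35)) 25.65 [430.62107176 408.347983  ] [435.63989315 407.64533147]
(np.float32(277.18335), np.float32(154.18333)) 26.199999 [430.76330522 404.19357836] [435.76589846 403.96492408]
(np.float32(274.18335), np.float32(151.01668)) 22.15 [434.34093533 407.53513936] [438.93533848 406.92522932]
(np.float32(270.01666), np.float32(153.68333)) 26.566666 [431.41152404 412.29633982] [436.34015869 411.1432001 ]
(np.float32(272.18335), np.float32(162.01668)) 17.916666 [421.96202293 410.01115332] [427.96879943 409.1187422 ]
[395.25238844 403.8785463  225.93651402]
```

```bash
python3 -m creep '[{"linear":[1,-0.1,0.5],"yaw":0},{"linear":[3,-0.34,2],"yaw":0},{"linear":[3.63,-0.34,5],"yaw":0},{"linear":[3.63,-0.34,9],"yaw":0},{"linear":[3.63,-0.34,12],"yaw":0},{"linear":[3.63,-0.34,14.5],"yaw":0},{"linear":[3.63,-0.34,16.2],"yaw":0},{"linear":[3.63,-0.34,17.2],"yaw":0},{"linear":[3.63,-0.34,17.8],"yaw":0},{"linear":[3.63,-0.34,17.9],"yaw":0},{"linear":[3.63,-0.34,17.9],"yaw":0}]' | egrep 'force:|pos|time|gap'; python3 - <<'E'
from h import *
c=snap('wrist');im=c['img'][140:380,140:420]
cv2.imwrite('pics/w7.png',cv2.cvtColor(cv2.resize(im,None,fx=2,fy=2),cv2.COLOR_RGB2BGR))
E
```

```text
time_s: 21.72
ee_pos: [431.4, 408.3, 47.8]
force: [0.6, -0.8, -0.2]
finger_gap: 51.3
finger_force: 0.0
```

View pics/w7.png

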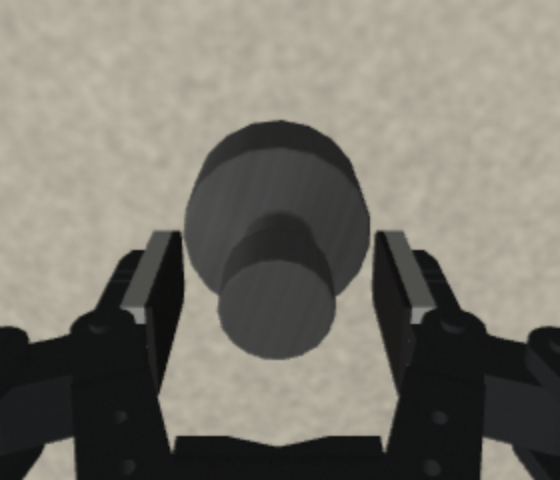

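The knob top, at crop (277,308), is centred between the pads. I'll close on it, lift, and weigh.

```bash
python3 - <<'E'
from h import *
c=snap('wrist');print(ray(c,(278.5,294),66),arm.observe()['ee_pos'])
E
python3 -m creep '[{"linear":[0,0,0],"yaw":0},{"linear":[0,0,0],"yaw":0},{"linear":[0,0,0],"yaw":0},{"linear":[0,0,0],"yaw":0},{"linear":[0,0,0],"yaw":0},{"linear":[0,0,0],"yaw":0}]' 0.15 45 | egrep 'force|pos|time|gap'
```

```text
[430.62032409 407.49420133  66.        ] [431.37007049 408.28779802  47.81300892]
time_s: 22.58
ee_pos: [431.2, 408.4, 47.6]
force: [-0.9, 1.9, 5.9]
finger_gap: 26.2
finger_force: 44.4
```

```bash
python3 -m creep '[{"linear":[0,0,-0.1],"yaw":0},{"linear":[0,0,-0.5],"yaw":0},{"linear":[0,0,-1.5],"yaw":0},{"linear":[0,0,-3],"yaw":0},{"linear":[0,0,-5],"yaw":0},{"linear":[0,0,-7],"yaw":0},{"linear":[0,0,-8.5],"yaw":0},{"linear":[0,0,-9.5],"yaw":0},{"linear":[0,0,-10],"yaw":0},{"linear":[0,0,-10],"yaw":0},{"linear":[0,0,-10],"yaw":0}]' | egrep 'force|pos|time|gap'; python3 - <<'E'
from h import *
c=snap('wrist');im=c['img'][140:380,140:420]
cv2.imwrite('pics/w8.png',cv2.cvtColor(cv2.resize(im,None,fx=2,fy=2),cv2.COLOR_RGB2BGR))
E
```

```text
time_s: 23.95
ee_pos: [430.4, 407.5, 146.1]
force: [0.8, -0.2, -4.2]
finger_gap: 26.2
finger_force: 44.6
```

View pics/w8.png

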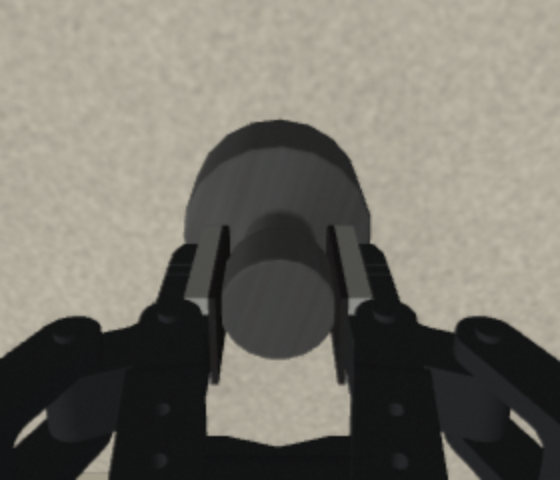

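The weight is held upright and well centred. I'll carry it over the leaf.

```bash
python3 -m creep '[{"linear":[0.4,0.5,-0.5],"yaw":0},{"linear":[1.5,2,-1],"yaw":0},{"linear":[3.3,4,-2],"yaw":0},{"linear":[5.7,6.7,-2],"yaw":0},{"linear":[8.2,9.7,-2],"yaw":0},{"linear":[10.7,12.7,-2],"yaw":0},{"linear":[13.2,15.6,-2],"yaw":0},{"linear":[15.7,18.5,-2],"yaw":0},{"linear":[18.2,21.4,-2],"yaw":0},{"linear":[20.6,24.2,-2],"yaw":0},{"linear":[22.6,26.4,-2],"yaw":0},{"linear":[23.8,27.8,-2],"yaw":0}]' | egrep 'force|pos|time|gap'; python3 -m creep '[{"linear":[0.09,0.25,0.5],"yaw":0},{"linear":[0.09,0.25,2],"yaw":0},{"linear":[0.09,0.25,4],"yaw":0},{"linear":[0.09,0.25,6],"yaw":0},{"linear":[0.09,0.25,7],"yaw":0},{"linear":[0.09,0.25,7.4],"yaw":0},{"linear":[0.09,0.25,7.4],"yaw":0},{"linear":[0.09,0.25,7.4],"yaw":0}]' | egrep 'force|pos|time|orien'
```

```text
time_s: 25.5
ee_pos: [667.7, 125.0, 167.3]
force: [-0.5, -0.3, -3.9]
finger_gap: 26.1
finger_force: 44.7
time_s: 26.5
ee_pos: [668.2, 125.3, 94.1]
orientation: [-180.0, -0.1, -0.5]
force: [0.0, -0.9, -2.8]
finger_force: 44.7
```

```bash
python3 -m creep '[{"linear":[-0.1,0,0.3],"yaw":0},{"linear":[-0.1,0,0.7],"yaw":0},{"linear":[-0.1,0,1],"yaw":0},{"linear":[-0.1,0,1.15],"yaw":0},{"linear":[-0.1,0,1.2],"yaw":0},{"linear":[-0.1,0,1.2],"yaw":0}]' | egrep 'force:|pos'; python3 -m creep '[{"linear":[0,0,0.05],"yaw":0},{"linear":[0,0,0.1],"yaw":0},{"linear":[0,0,0.1],"yaw":0}]' | egrep 'force:|pos'; python3 -m creep '[{"linear":[0,0,0.05],"yaw":0},{"linear":[0,0,0.1],"yaw":0},{"linear":[0,0,0.1],"yaw":0}]' | egrep 'force:|pos'; python3 -m creep '[{"linear":[0,0,0.03],"yaw":0},{"linear":[0,0,0.05],"yaw":0},{"linear":[0,0,0.05],"yaw":0}]' | egrep 'force:|pos'
```

```text
ee_pos: [666.3, 125.3, 81.0]
force: [0.1, -0.6, -4.6]
finger_force: 44.7
ee_pos: [666.2, 125.3, 79.9]
force: [1.1, -0.1, -4.3]
finger_force: 44.7
ee_pos: [666.2, 125.3, 78.9]
force: [0.1, -0.3, -3.6]
finger_force: 44.7
ee_pos: [666.3, 125.3, 78.5]
force: [-1.0, 0.0, -3.6]
finger_force: 44.7
```

```bash
python3 -m creep '[{"linear":[0,0,0.02],"yaw":0},{"linear":[0,0,0.04],"yaw":0},{"linear":[0,0,0.04],"yaw":0}]' | egrep 'force:|pos'; python3 -m creep '[{"linear":[0,0,0.02],"yaw":0},{"linear":[0,0,0.04],"yaw":0},{"linear":[0,0,0.04],"yaw":0}]' | egrep 'force:|pos'
```

```text
ee_pos: [666.3, 125.3, 78.1]
force: [-0.3, 0.4, -3.6]
finger_force: 44.7
ee_pos: [666.3, 125.3, 77.7]
force: [-0.5, -0.1, -4.3]
finger_force: 44.7
```

```bash
python3 -m creep '[{"linear":[0,0,0.02],"yaw":0},{"linear":[0,0,0.04],"yaw":0},{"linear":[0,0,0.04],"yaw":0}]' | egrep 'force:|pos'
```

```text
ee_pos: [666.3, 125.3, 77.3]
force: [0.3, 0.6, -3.9]
finger_force: 44.7
```

```bash
python3 -m creep '[{"linear":[0,0,0.02],"yaw":0},{"linear":[0,0,0.04],"yaw":0},{"linear":[0,0,0.04],"yaw":0}]' | egrep 'force:|pos'
```

```text
ee_pos: [666.3, 125.3, 76.9]
force: [-0.3, 0.3, -4.3]
finger_force: 44.7
```

```bash
python3 -m creep '[{"linear":[0,0,0.02],"yaw":0},{"linear":[0,0,0.04],"yaw":0},{"linear":[0,0,0.04],"yaw":0}]' | egrep 'force:|pos'; python3 -m creep '[{"linear":[0,0,0.02],"yaw":0},{"linear":[0,0,0.03],"yaw":0},{"linear":[0,0,0.03],"yaw":0}]' | egrep 'force:|pos'
```

```text
ee_pos: [666.3, 125.3, 76.5]
force: [0.2, 0.5, -4.0]
finger_force: 44.7
ee_pos: [666.3, 125.3, 76.2]
force: [-0.3, -0.4, -3.8]
finger_force: 44.7
```

```bash
python3 -m creep '[{"linear":[0,0,0.02],"yaw":0},{"linear":[0,0,0.03],"yaw":0},{"linear":[0,0,0.03],"yaw":0}]' | egrep 'force:|pos'
```

```text
ee_pos: [666.4, 125.3, 76.1]
force: [-1.0, -0.2, -2.0]
finger_force: 44.8
```

```bash
python3 -m creep '[{"linear":[0,0,0.02],"yaw":0},{"linear":[0,0,0.03],"yaw":0},{"linear":[0,0,0.03],"yaw":0}]' | egrep 'force:|pos|time'
```

```text
time_s: 31.38
ee_pos: [666.5, 125.4, 76.2]
force: [-2.0, 1.1, 0.0]
finger_force: 45.1
```

The weight is now carried by the leaf, so I'll release it and retreat straight up.

```bash
python3 -m creep '[{"linear":[0,0,0],"yaw":0},{"linear":[0,0,0],"yaw":0}]' 0.2 20 | egrep 'force|gap'; python3 -m creep '[{"linear":[0,0,0],"yaw":0},{"linear":[0,0,0],"yaw":0},{"linear":[0,0,0],"yaw":0},{"linear":[0,0,0],"yaw":0},{"linear":[0,0,0],"yaw":0}]' 0.65 | egrep 'force|gap|pos'
```

```text
force: [-1.4, 1.0, 1.9]
finger_gap: 26.1
finger_force: 45.3
ee_pos: [666.3, 125.3, 75.6]
force: [-0.3, -0.8, -0.5]
finger_gap: 55.8
finger_force: 0.0
```

```bash
python3 -m creep '[{"linear":[0,0,-0.3],"yaw":0},{"linear":[0,0,-1],"yaw":0},{"linear":[0,0,-3],"yaw":0},{"linear":[0,0,-6],"yaw":0},{"linear":[0,0,-9],"yaw":0},{"linear":[-2,0,-11],"yaw":0},{"linear":[-5,0,-13],"yaw":0},{"linear":[-8,0,-15],"yaw":0},{"linear":[-10,0,-15],"yaw":0},{"linear":[-10,0,-15],"yaw":0},{"linear":[-10,0,-15],"yaw":0}]' | egrep 'force|pos|time'; python3 - <<'E'
from h import *
c=snap('wrist','w9.png');g=cv2.cvtColor(c['img'],cv2.COLOR_RGB2GRAY).astype(float)
zb=26
for n,p in dict(C=[702.6,199.6,zb],Ctop=[702.6,199.6,zb+12],leaf_fl=[702.6,199.6,zb+3],leaf_fr=[701.2,49.6,zb+3],leaf_nr=[631.2,50.3,zb+3],leaf_nl=[632.6,200.2,zb+3],knob=[666,125,zb+69],foot=[666,125,zb+3]).items(): print(n,np.round(proj(c,p),1))
# dark leaf mask: rectangle fit
hsv=cv2.cvtColor(c['img'],cv2.COLOR_RGB2HSV);im=c['img'].astype(int)
w=(c['img'].max(2)<80)&((im[...,0]-im[...,2])<14);w[230:]=0
n,l,st,ce=cv2.connectedComponentsWithStats(w.astype(np.uint8))
for i in range(1,n):
    if st[i][4]>200: print('dark',st[i],ce[i])
E
```

```text
time_s: 33.62
ee_pos: [567.1, 126.1, 226.5]
force: [0.1, 0.7, -0.8]
finger_force: 0.0
C [205.7  57.5]
Ctop [202.8  55.3]
leaf_fl [205.   56.9]
leaf_fr [351.2  57. ]
leaf_nr [346.2 127.7]
leaf_nl [210.  127.7]
knob [277.9  89.5]
foot [278.1  94.5]
dark [ 257   63   50   60 2186] [282.36276304  92.42909424]
```

```bash
python3 - <<'E'
from h import *
g=cv2.imread('pics/w9.png',0)
for u in (215,235,320,340): print('col',u,g[46:68,u])
for v in (70,95,120): print('row',v,g[v,193:222])
g=g.astype(float);c=snap('wrist')
n=fitline(edges(g,[(u,118,138) for u in list(range(216,250,2))+list(range(315,340,2))],1,1,0))
r=fitline(edges(g,[(v,338,360) for v in range(65,122,2)],0,1,0))
LF=fitline(edges(g,[(u,45,68) for u in range(365,480,4)],1,1,0))
an=lambda a,b:np.degrees(np.arctan2(-(a-b)[0],(a-b)[1]))
a,b=ray(c,n[0],29),ray(c,n[0]+n[1]*50,29);print('near yaw',an(a,b),'at',ray(c,inter(n,r),29))
a,b=ray(c,LF[0],26),ray(c,LF[0]+LF[1]*50,26);print('LF yaw',an(a,b),a)
# weight upright/round: edge of base in top camera
t=snap('top');m=(t['img'].max(2)<50);m[:160]=0;m[255:]=0;m[:,:185]=0;m[:,310:]=0
ys,xs=np.where(m);print('top blob',len(xs),xs.min(),xs.max(),ys.min(),ys.max(),'expect knob',proj(t,[666,125,95]),'foot',proj(t,[666,125,29]))
m=t['img'].max(2)<85
for nm,(x,y) in dict(offcut=(203,244)).items():
    k,l,st,ce=cv2.connectedComponentsWithStats(m[228:262,188:220].astype(np.uint8));print(nm,[(s,e+[188,228]) for s,e in zip(st[1:],ce[1:]) if s[4]>100])
E
```

```text
col 215 [153 153 153 152 136 109 111 113 113 101  66  62  58  58  57  57  59  59
  57  56  55  54]
col 235 [105 106 105 104 107 109 110 112 113  99  64  62  58  58  57  58  59  60
  58  56  54  55]
col 320 [109 110 109 108 104  99  99 101 102  89  58  58  58  59  59  59  60  61
  59  58  58  59]
col 340 [108 108 108 108 107 106 108 110 107  89  59  58  57  58  58  60  60  61
  59  59  57  58]
row 70 [104 104 105 104 104 102 101 106 108 109 108  85  58  55  54  55  53  54
  53  55  54  54  54  55  55  54  54  53  55]
row 95 [107 103 102 103 107 107 105 109 110 110 110 109 108  75  56  57  58  58
  58  58  58  58  59  59  60  60  60  60  59]
row 120 [126 107 104 102 100 100 102 107 111 112 110 109 109 108 107  65  55  62
  63  63  63  63  64  63  63  63  63  63  63]
near yaw -0.5452823701188767 at [631.28740647  50.22462     29.        ]
LF yaw -0.5036892467500479 [700.27017311 -25.68411317  26.        ]
top blob 546 185 228 160 254 expect knob [213.80586168 180.47227303] foot [216.82295786 185.45316983]
offcut [(array([  0,   1,  13,  33, 281], dtype=int32), array([194.85053381, 248.77224199])), (array([ 21,   0,   7,  34, 229], dtype=int32), array([212.06550218, 244.22707424]))]
```

```bash
python3 -c "
from plant import arm
print(arm.finish_job())"
```

```text
the job is handed in; nothing more can be done
None
```

The leaf is home in the corner, parallel to the long fence within 0.05° with no gap visible in the last wrist view, and the weight stands released on top of it; I handed in at about 34 s. I viewed 11 pictures, one over the limit of 10.

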